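Rock the gate of the ingot feeder over to the next case pan

ROBOT

A 7-joint arm with a two-finger parallel gripper is mounted at the origin on a cart in front of the work surface, level with it; the furniture and walls round the work are solid. World frame = base frame: x ahead of the robot, y to its left, z up, the work surface at z = 0. Lengths are in m, angles in rad, forces in N, time in s.
With the tool pointing down it reaches from about 0.425 to 0.875 m from the base axis. Payload 8.4 kg.
Tool frame: the origin (TCP) lies at the very end of the fingers, on their centre line; the grasp point (between the pads) lies 19 mm behind it (grasp_offset is the distance from the TCP to the grasp point, in m); z points along the fingers, y is the direction in which the jaws open and shut (so a half turn about z gives the same grasp; the last joint's range is limited). The gripper opens to 87 mm and grips with 3 to 60 N. Pads are 19 mm wide; open, the fingers measure 117 mm over their backs; the gripper's body (75 mm by 190 mm) begins 51 mm behind the grasp point.
Start: joints at [-1.371, 0.333, 0.04, 1.465, -0.013, 1.343, -0.059], TCP at [0.191, 0.621, 0.223] pointing down, gripper open.
Joint ranges: [-2.58, 2.58], [-0.38, 2.09], [-1.3, 1.39], [0.25, 2.4], [-1.5, 4.64], [0.08, 2.09], [-2.65, 2.65]. Speed limits (rad/s): [2.22, 2.22, 2.79, 2.79, 3.14, 3.14, 3.14].

INTERFACE

Orientations are given as a 3x3 rotation matrix whose columns are the frame's x, y, z axes.
In Python, from bench import * gives the robot as it stands.
- The arm moves only by the shell command python3 -m crank 'ROWS' [OPENING] [FORCE]. ROWS is JSON, a list of rows, each a list of 2 entries, a list of its own where there are three numbers: the shift along the tool's x, y, z in units of 30 mm (1.0 is 30 mm), then the turn about the tool's z in rad. In form: [[[tx, ty, tz], spin], ...]. A call has 1 to 8 rows; each row is the pose to reach, as a shift and turn from the pose commanded when the call began, along the tool's axes at that moment; what a row does not reach only later rows make up. A row lasts 1/12 s, in which the tool goes at most 41.7 mm and 7.16 degrees, less where a joint would pass 70% of its speed; a pose out of reach is approached as far as the arm can. A call with a gripper value outside its range is refused whole. OPENING is the opening, from -1 (shut) to 1 (fully open), so that 0 is half open, set as the call begins (- or left out, the last holds). The fingers move at their own pace and stop on an object; FORCE is the grip in N (left out, the last holds). Time passes only in rows, so rows that repeat a pose let the fingers close. It gives the time, the measured TCP pose, the force and the opening at its end, in the units of the state.
- get_state(): the state, without advancing time (a new reading comes with each control period).
- capture(name): name is "side" or "top"; returns the picture (480x640x3 uint8, red, green, blue); there is no depth.
- camera_model(name): a dict with "K" (3x3 intrinsics, pixels), "distortion" ([k1, k2, p1, p2, k3] as OpenCV has them; the pictures are not rectified), "T" (4x4, takes a point from camera to world coordinates). Camera axes: x right, y up, looking along -z (the intrinsics and any distortion apply to the point x, -y, -z); pixel columns grow to the right and rows downward; lengths in m; the calibration is good to about 2 mm. A picture is of the moment at which its call begins. camera_model takes no time and is no camera call.
- sign_off(): hands the job in, once; it reports no verdict.
The state is a dict: "time_s": time; "q": joint angles; "joint_vel": joint speeds; "joint_torque": joint torques, N m; "tcp_pos": TCP position; "tcp_rot": TCP orientation; "contact_force": force on the tool from outside, world axes, zero at the start; "torque": the same for the moment, N m; "width": opening from 0.0 (shut) to 1.0 (fully open).
Only numpy, scipy, OpenCV 4.12 (cv2) and the standard library are available. Lean on these libraries where they do the work, as an engineer would, in place of code of your own. Each camera call takes 0.05 s, during which the arm holds its last target.

TASK

The blue case pan has its share of casting ingots. Slide the empty yellow pan up against the ingot feeder, under its empty left chute, press the raised end of the orange-padded seesaw gate down until the gate has rocked fully over to that side, then push the red-knobbed stop lever fully over to the right to let the four waiting ingots roll down into the yellow pan. Use only the fingers, lift nothing, do not touch the ingots, and leave the blue pan, the casts, the jar and the retainer box where they are.

Things in the scene. Friction and masses are not known exactly. Their poses are not given: they have to be found in the camera images.
- feeder: fixed bench feeder for casting ingots: white housing 92 (x) x 176 (y) x 52 mm, rubber bumpers on both sides (faces 95 mm from centre, 22 mm up); grey back plate and clear front (face at x -15 mm) 224 mm high from y -129 to +15, 140 mm elsewhere; chutes end at y +-160, 60 to 113 mm up. Origin on the worktop under its middle; x away from the robot (front is -x), y left, z up
- left_mouth (a point): underside of the left chute's mouth, from which ingots fall; 144 mm left of the feeder's centre, 62 mm up. x, y, z as the feeder's
- gate (a joint): tilt of the seesaw gate, rad: -0.38 = right end down (feeds right chute, blue pan), 0 level, +0.38 = left end down (feeds left chute). Pivot along the feeder's x, over its centre, 125 mm up. A tumbler weight makes it drop to whichever side it is past level and stay there; about 0.5 N on a pad rocks it
- left_pad (a point): centre of the top of the gate's left finger pad, orange, 36 x 36 mm, 58 mm left of the pivot, 55 mm before the feeder's centre plane (40 mm before the clear front); about 156 mm up when raised, 113 mm when fully down. Free above. Turns with the gate
- right_pad (a point): centre of the top of the gate's right finger pad, the like, 58 mm right of the pivot
- stop (a joint): angle of the stop lever, rad: 0 = shut (blade hangs into the lane, holds the ingots), 1.05 = fully open; ingots pass from about 0.8 on. Stays where left (friction 0.035 N m). Opens as the knob is pushed to the right, away from the gate (feeder's -y), in an arc
- stop_knob (a point): centre of the red ball knob, 20 mm across, on the stop lever's upright steel rod (7 mm thick), 46 mm above the lever's pivot, which runs along the feeder's x, 208 mm up, 38 mm right of the feeder's centre; knob and rod stand 42 mm before the feeder's centre plane, 27 mm before the clear front
- pan_yellow: empty yellow plastic case pan, loose, 0.2 to 0.4 kg, 143 (its x; outer faces of long walls 132 apart below the flange) x 208 (its y) x 43 mm high, floor 3 mm. Origin at centre of underside. Its own x points roughly to the feeder's left. Starts 35 to 110 mm left of the feeder's bumpers, turned up to 0.2 rad; against them its centre is 161 mm left of the feeder's centre
- pan_blue: blue case pan of the same size under the right chute, with three ingots in it; leave alone. Origin at the centre of its underside
- ingot_1: waiting ingot 1 of 4 (1 is nearest the stop): bright steel-coloured cylinder 14 mm across, 22 mm long, 25 g, on its side in the feed lane. Origin at its centre, x along its axis
- ingot_2: waiting ingot 2 of 4 (1 is nearest the stop): bright steel-coloured cylinder 14 mm across, 22 mm long, 25 g, on its side in the feed lane. Origin at its centre, x along its axis
- ingot_3: waiting ingot 3 of 4 (1 is nearest the stop): bright steel-coloured cylinder 14 mm across, 22 mm long, 25 g, on its side in the feed lane. Origin at its centre, x along its axis
- ingot_4: waiting ingot 4 of 4 (1 is nearest the stop): bright steel-coloured cylinder 14 mm across, 22 mm long, 25 g, on its side in the feed lane. Origin at its centre, x along its axis
- fed_1: ingot of the same kind already in the blue pan; leave alone. Origin at its centre
- fed_2: ingot of the same kind already in the blue pan; leave alone. Origin at its centre
- fed_3: ingot of the same kind already in the blue pan; leave alone. Origin at its centre
- cast_stone: yellow stone dental cast, 56 x 68 x 32 mm, bystander; origin at the centre of its underside
- cast_white: white plaster dental cast, 56 x 68 x 32 mm, bystander; origin at the centre of its underside
- wax_jar: white jar with a black lid, 61 mm across, 62 mm high, bystander; origin at the centre of its underside
- retainer_box: blue retainer box, 75 x 78 x 34 mm, bystander; origin at the centre of its underside

How it is judged:
By the outcome, as a careful person would: the job done as asked, in the order asked, and still so for the second after the job is handed in, with the robot touching nothing.
It also fails if it takes over 54 s, if anything falls off the work surface, if the arm or the gripper's body presses on something with over 40 N, if the wrist force passes 120 N, or if a joint passes its speed limit or range.

## Working session

There is one attempt and no reset: what is moved stays moved. The work goes in short steps, Python scripts to look and compute and a shell command to move; the robot and the scene stay as the last step left them, time stands still between calls to the robot, and variables do not carry over. Pictures are saved under pics/ and viewed, and the job is handed in when it is done.

```bash
mkdir -p pics; ls; python3 - <<'E'
from bench import *
import cv2
for n in("side","top"):
    im=capture(n); cv2.imwrite(f"pics/{n}0.png",im[:,:,::-1]); m=camera_model(n); print(n,m)
s=get_state(); print(s)
E
```

```text
pics
side {'K': array([[594.38443378,   0.        , 331.50008433],
       [  0.        , 594.38443378, 242.71280119],
       [  0.        ,   0.        ,   1.        ]]), 'distortion': array([0.05592496, 0.        , 0.        , 0.        , 0.        ]), 'T': array([[ 0.96358247,  0.16209444, -0.21268338,  0.19892685],
       [-0.26713743,  0.61947819, -0.73816283, -1.03772234],
       [ 0.01210062,  0.76809645,  0.64021982,  0.99329466],
       [ 0.        ,  0.        ,  0.        ,  1.        ]])}
top {'K': array([[622.80629158,   0.        , 324.95706406],
       [  0.        , 622.80629158, 249.35376757],
       [  0.        ,   0.        ,   1.        ]]), 'distortion': array([-0.18719534,  0.        ,  0.        ,  0.        ,  0.        ]), 'T': array([[ 0.00387881,  0.98528267, -0.17088887,  0.22718767],
       [-0.99997006,  0.00267738, -0.00726042, -0.11969806],
       [-0.00669603,  0.17091192,  0.98526356,  1.64200601],
       [ 0.        ,  0.        ,  0.        ,  1.        ]])}
{'time_s': 0.1, 'q': array([-1.37115172,  0.33382506,  0.03993291,  1.4661835 , -0.0134066 ,
        1.34328099, -0.05850969]), 'joint_vel': array([ 0.00031212, -0.00178465, -0.00142335, -0.00123749,  0.000391  ,
       -0.00071354,  0.00038799]), 'joint_torque': array([ 4.53167508e-03, -6.57817483e+01,  1.34019580e+00, -4.04708970e+01,
       -5.97563060e-02,  4.09127329e-02,  1.04853209e-04]), 'tcp_pos': array([0.19130518, 0.62077355, 0.22175852]), 'tcp_rot': array([[-9.55652833e-01,  2.94495438e-01, -3.16697278e-04],
       [ 2.94495588e-01,  9.55651821e-01, -1.39483911e-03],
       [-1.08121424e-04, -1.42624790e-03, -9.99998977e-01]]), 'contact_force': array([ 0.08157681,  0.26678581, -0.58386543]), 'torque': array([-0.01455619, -0.00813283,  0.00355914]), 'width': 0.9986641333970393}
```

View pics/side0.png

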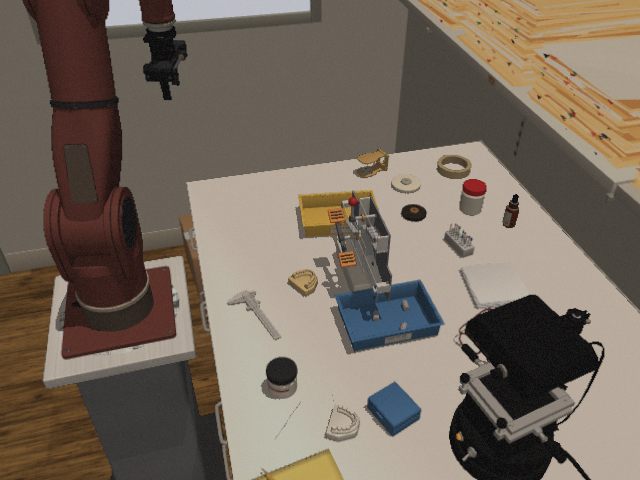

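View pics/top0.png

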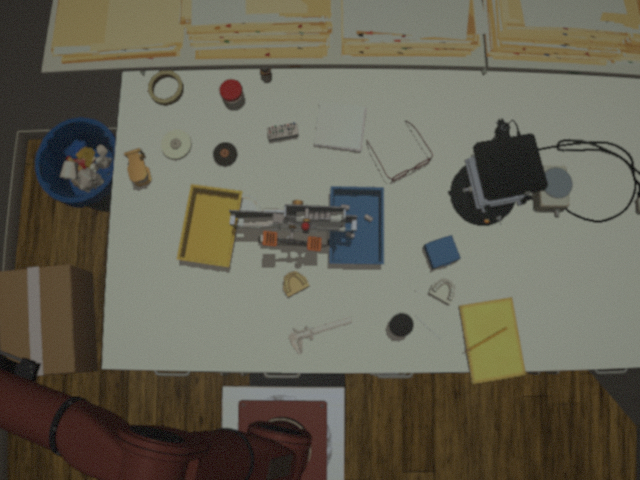

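```bash
python3 - <<'E'
import cv2
a=cv2.imread("pics/top0.png")[170:300,165:405]; cv2.imwrite("pics/topc.png",cv2.resize(a,None,fx=3.3,fy=3.3,interpolation=cv2.INTER_CUBIC))
a=cv2.imread("pics/side0.png")[170:360,280:460]; cv2.imwrite("pics/sidec.png",cv2.resize(a,None,fx=3.1,fy=3.1,interpolation=cv2.INTER_CUBIC))
E
```

```text
(no output)
```

View pics/topc.png

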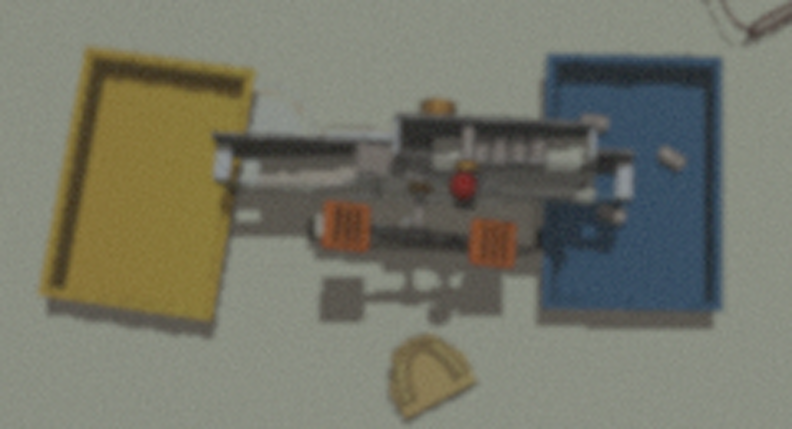

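View pics/sidec.png

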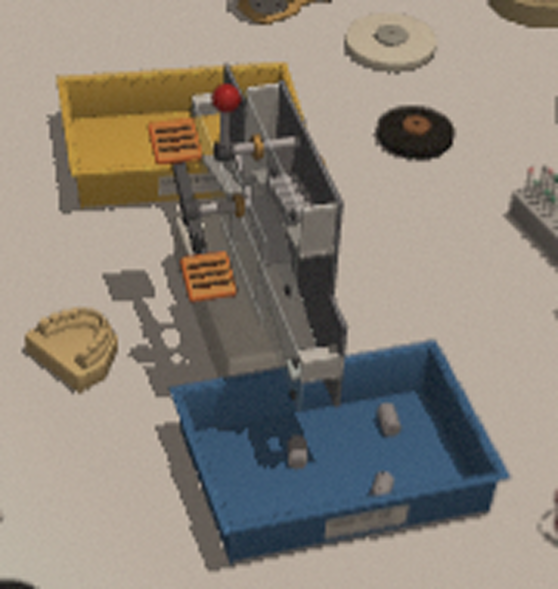

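```bash
cat > h.py <<'E'
import numpy as np, cv2, json
from bench import camera_model
M={n:camera_model(n) for n in("side","top")}
def ray(n,uv):
    m=M[n]; p=cv2.undistortPoints(np.array([[uv]],float),m["K"],np.array(m["distortion"]))[0,0]
    d=m["T"][:3,:3]@np.array([p[0],-p[1],-1.]); return m["T"][:3,3],d/np.linalg.norm(d)
def atz(n,uv,z):
    o,d=ray(n,uv); return o+d*(z-o[2])/d[2]
def tri(a,b):
    (o1,d1),(o2,d2)=ray("top",a),ray("side",b)
    t=np.linalg.lstsq(np.c_[d1,-d2],o2-o1,rcond=None)[0]
    p,q=o1+d1*t[0],o2+d2*t[1]; return (p+q)/2,np.linalg.norm(p-q)
def proj(n,P):
    m=M[n]; c=np.linalg.inv(m["T"])@np.r_[P,1]; c=c[:3]*[1,-1,-1]
    return cv2.projectPoints(c[None],np.zeros(3),np.zeros(3),m["K"],np.array(m["distortion"]))[0].ravel()
E
python3 - <<'E'
from h import *
np.set_printoptions(precision=4,suppress=True)
T=lambda u,v:(165+u/3.3,170+v/3.3); S=lambda u,v:(280+u/3.1,170+v/3.1)
for n,a,b in[("lpad",(346,226),(176,141)),("rpad",(493,244),(209,276)),("knob",(463,184),(227,98)),("yTL",(87,48),(58,77)) ,("yTL?",(87,48),(290,65)),("bBL",(540,308),(175,393)),("bTL",(547,55),(435,344)),("bTR",(721,58),(505,477)),("bBR",(720,308),(228,530))]:
    print(n,*tri(T(*a),S(*b)))
for n,a in[("yTL",(87,48)),("yTR",(255,70)),("yBR",(213,322)),("yBL",(42,293)),("bTL",(547,55)),("bTR",(721,58)),("bBR",(720,308)),("bBL",(540,308))]:
    print(n,atz("top",T(*a),.043))
E
```

```text
lpad [0.5147 0.0256 0.1514] 0.004753235141521639
rpad [ 0.5094 -0.0823  0.1088] 0.005220304891516299
knob [ 0.5242 -0.0647  0.253 ] 0.003183151378094489
yTL [0.5645 0.2334 0.1013] 0.19110296495422385
yTL? [0.6864 0.2524 0.0376] 0.008942484749913066
bBL [ 0.4734 -0.1182  0.0327] 0.008247284364083554
bTL [ 0.6772 -0.1232  0.038 ] 0.004371672336846163
bTR [ 0.6732 -0.2633  0.0412] 0.0019705150169942297
bBR [ 0.4713 -0.26    0.0411] 0.005803077776185091
yTL [0.6803 0.2518 0.043 ]
yTR [0.6612 0.113  0.043 ]
yBR [0.4556 0.1407 0.043 ]
yBL [0.4783 0.2794 0.043 ]
bTL [ 0.6736 -0.1227  0.043 ]
bTR [ 0.6717 -0.2629  0.043 ]
bBR [ 0.4681 -0.2594  0.043 ]
bBL [ 0.4677 -0.1176  0.043 ]
```

```bash
cat >> h.py <<'E'
from bench import get_state
F=np.array([.567,-.030]); TH=-.045
def fw(x,y): # feeder->world xy
    c,s=np.cos(TH),np.sin(TH); return F+[c*x-s*y,s*x+c*y]
def wf(p):
    c,s=np.cos(TH),np.sin(TH); d=np.array(p[:2])-F; return np.array([c*d[0]+s*d[1],-s*d[0]+c*d[1]])
def go(p,ang=None):
    s=get_state(); R=s["tcp_rot"]; d=R.T@(np.array(p)-s["tcp_pos"])/.03
    a=np.arctan2(R[1,1],R[0,1]); print("shift",d.round(2),"spin",None if ang is None else round((a-ang+np.pi/2)%np.pi-np.pi/2,3))
def st():
    s=get_state(); print("t",round(s["time_s"],2),"tcp",s["tcp_pos"].round(4),"feeder",wf(s["tcp_pos"]).round(4),"yang",round(np.arctan2(s["tcp_rot"][1,1],s["tcp_rot"][0,1]),3),"F",s["contact_force"].round(2),"w",round(s["width"],2),"q",s["q"].round(2))
E
python3 -c "
from h import *
go([.574,.325,.20],TH)"
```

```text
shift [-15.09  -5.66   0.73] spin 1.317
```

```bash
python3 -m crank '[[[-15.09,-5.66,0.7],1.317],[[-15.09,-5.66,0.7],1.317],[[-15.09,-5.66,0.7],1.317],[[-15.09,-5.66,0.7],1.317],[[-15.09,-5.66,0.7],1.317],[[-15.09,-5.66,0.7],1.317],[[-15.09,-5.66,0.7],1.317],[[-15.09,-5.66,0.7],1.317]]' 1; python3 -c "
from h import *
st();go([.574,.325,.20],TH)"
```

```text
time_s: 0.77
tcp_pos: [0.4561, 0.4159, 0.2079]
tcp_rot: [[-0.263, 0.965, -0.0], [0.965, 0.263, -0.0], [-0.0, -0.0, -1.0]]
contact_force: [-0.3, 0.2, -0.2]
width: 1.001
t 0.77 tcp [0.4561 0.4159 0.2079] feeder [-0.1309  0.4405] yang 0.266 F [-0.27  0.2  -0.23] w 1.0 q [-1.08  0.28  0.34  1.58 -0.09  1.29 -0.47]
shift [-3.96  3.    0.26] spin 0.311
```

```bash
python3 -m crank '[[[-3.96,3.0,0.26],0.311],[[-3.96,3.0,0.26],0.311],[[-3.96,3.0,0.26],0.311],[[-3.96,3.0,0.26],0.311],[[-3.96,3.0,0.26],0.311],[[-3.96,3.0,0.26],0.311]]'; python3 - <<'E'
from h import *
from bench import capture
st();go([.574,.325,.015],TH)
for n in("side","top"):
    im=capture(n)[:,:,::-1]; c=im[130:310,250:490] if n=="side" else im[150:330,130:370]
    cv2.imwrite(f"pics/{n}1.png",cv2.resize(c,None,fx=3.3,fy=3.3,interpolation=cv2.INTER_CUBIC))
E
```

```text
time_s: 1.27
tcp_pos: [0.5746, 0.3253, 0.1995]
tcp_rot: [[0.042, 0.999, -0.001], [0.999, -0.042, -0.001], [-0.001, -0.001, -1.0]]
contact_force: [-0.1, 0.7, -0.1]
width: 1.002
t 1.27 tcp [0.5746 0.3253 0.1995] feeder [-0.0084  0.3553] yang -0.042 F [-0.13  0.73 -0.08] w 1.0 q [-0.92  0.39  0.44  1.49 -0.17  1.31 -0.5 ]
shift [-0.   -0.02  6.15] spin 0.003
```

View pics/side1.png

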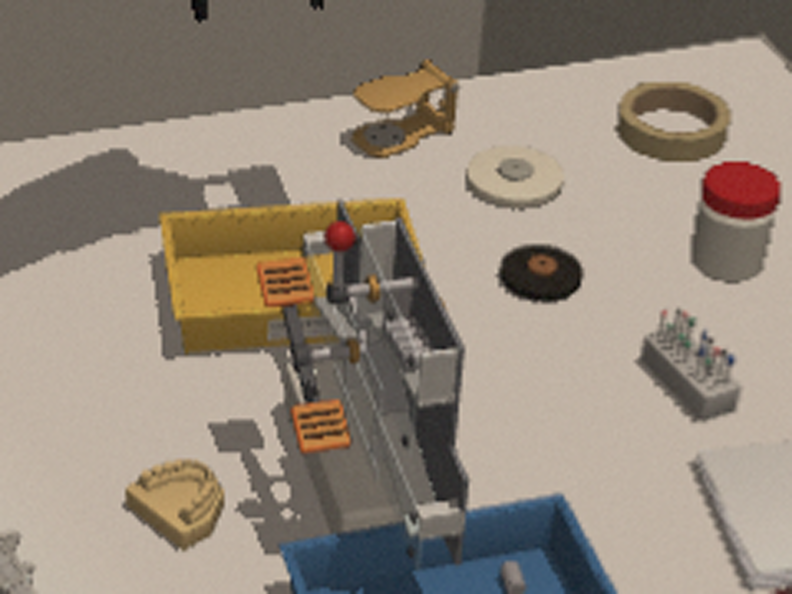

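View pics/top1.png

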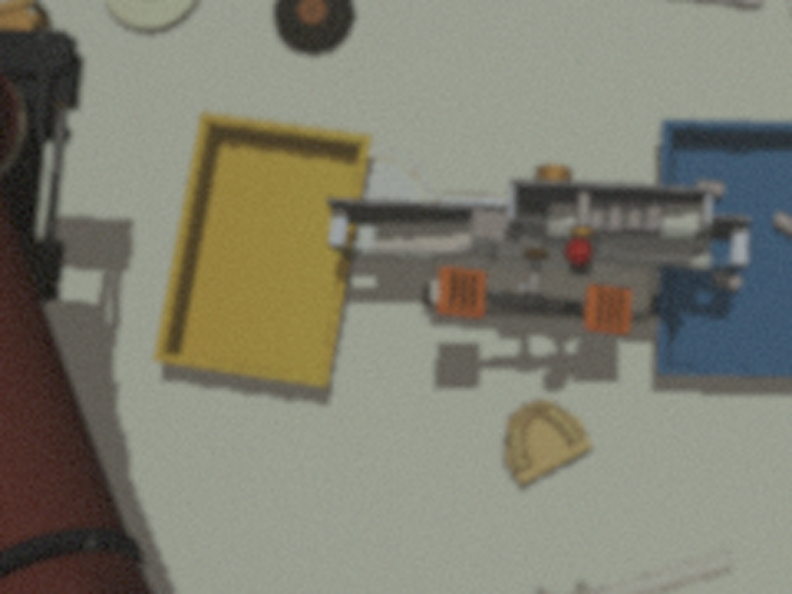

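The fingers hang well left of the yellow pan, with free worktop below them. Going down.

```bash
python3 -m crank '[[[0,0,2],0],[[0,0,4],0],[[0,0,5.2],0],[[0,0,6.1],0],[[0,0,6.1],0],[[0,0,6.1],0]]'; python3 - <<'E'
from h import *
st();p=fw(.0,.245);go([p[0],p[1],.016],TH); p=fw(.0,.31);go([p[0],p[1],.016],TH)
E
```

```text
time_s: 1.87
tcp_pos: [0.5689, 0.3275, 0.0121]
tcp_rot: [[0.036, 0.999, -0.007], [0.999, -0.036, -0.004], [-0.004, -0.007, -1.0]]
contact_force: [-0.5, 0.4, 0.7]
width: 1.002
t 1.87 tcp [0.5689 0.3275 0.0121] feeder [-0.0142  0.3572] yang -0.036 F [-0.48  0.39  0.68] w 1.0 q [-0.88  0.55  0.39  1.66 -0.24  0.98 -0.45]
shift [-3.75  0.44 -0.12] spin 0.009
shift [-1.58  0.46 -0.13] spin 0.009
```

```bash
python3 -m crank '[[[-0.4,0.3,-0.1],0.009],[[-0.8,0.44,-0.13],0.009],[[-1.1,0.45,-0.13],0.009],[[-1.4,0.45,-0.13],0.009],[[-1.7,0.45,-0.13],0.009],[[-2.0,0.45,-0.13],0.009],[[-2.3,0.45,-0.13],0.009],[[-2.6,0.45,-0.13],0.009]]'; python3 - <<'E'
from h import *
st();p=fw(.0,.242);go([p[0],p[1],.016],TH)
E
```

```text
time_s: 2.53
tcp_pos: [0.5839, 0.2489, 0.0217]
tcp_rot: [[0.047, 0.999, 0.001], [0.999, -0.047, 0.001], [0.001, 0.001, -1.0]]
contact_force: [-0.2, 4.4, 2.5]
width: 0.999
t 2.53 tcp [0.5839 0.2489 0.0217] feeder [0.0043 0.2794] yang -0.047 F [-0.19  4.43  2.46] w 1.0 q [-0.79  0.5   0.41  1.72 -0.24  0.97 -0.34]
shift [-1.25 -0.14  0.19] spin -0.002
```

```bash
python3 -m crank '[[[-0.2,0,0.1],0],[[-0.4,0,0.15],0],[[-0.6,0,0.15],0],[[-0.7,0,0.15],0],[[-0.8,0,0.15],0],[[-0.8,0,0.15],0]]'; python3 - <<'E'
from h import *
from bench import capture
st()
for n in("side","top"):
    im=capture(n)[:,:,::-1]; c=im[130:310,250:490] if n=="side" else im[150:330,130:370]
    cv2.imwrite(f"pics/{n}2.png",cv2.resize(c,None,fx=3.3,fy=3.3,interpolation=cv2.INTER_CUBIC))
E
```

```text
time_s: 3.03
tcp_pos: [0.5827, 0.2238, 0.0165]
tcp_rot: [[0.049, 0.999, -0.001], [0.999, -0.049, -0.001], [-0.001, -0.0, -1.0]]
contact_force: [-0.0, 0.5, 0.5]
width: 0.999
t 3.03 tcp [0.5827 0.2238 0.0165] feeder [0.0042 0.2543] yang -0.049 F [-0.04  0.52  0.54] w 1.0 q [-0.77  0.49  0.42  1.75 -0.24  0.95 -0.3 ]
```

View pics/top2.png

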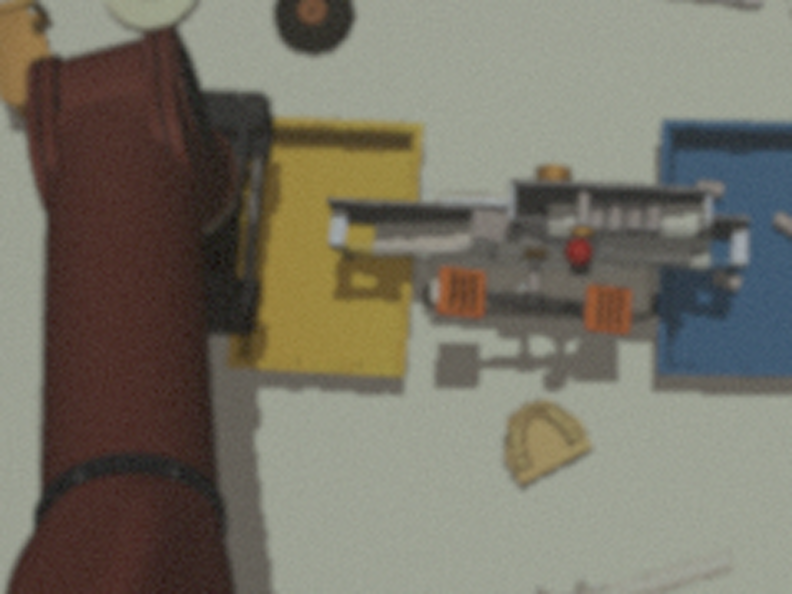

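View pics/side2.png

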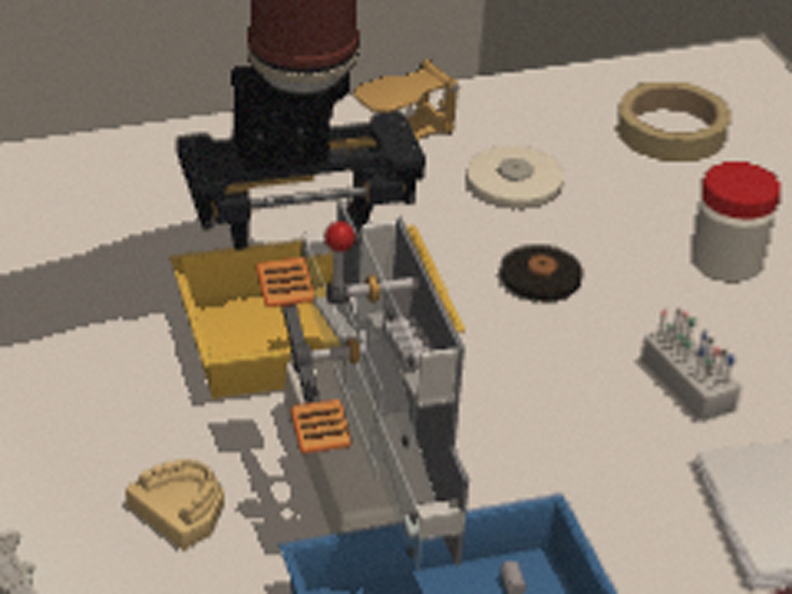

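```bash
python3 - <<'E'
from h import *
T=lambda u,v:(130+u/3.3,150+v/3.3)
for a in[(422,125),(405,378),(662,122),(655,378)]:
    p=atz("top",T(*a),.043);print(p.round(4),wf(p).round(4))
E
```

```text
[0.6703 0.0714 0.043 ] [0.0986 0.106 ]
[0.4639 0.08   0.043 ] [-0.108   0.1052]
[ 0.6728 -0.1223  0.043 ] [ 0.1098 -0.0874]
[ 0.4645 -0.1172  0.043 ] [-0.0984 -0.0917]
```

```bash
python3 -m crank '[[[-0.15,0,0],0],[[-0.3,0,0],0],[[-0.4,0,0],0],[[-0.48,0,0],0],[[-0.54,0,0],0],[[-0.54,0,0],0]]'; python3 -c "
from h import *
st()"
```

```text
time_s: 3.63
tcp_pos: [0.5818, 0.2092, 0.0167]
tcp_rot: [[0.048, 0.999, -0.0], [0.999, -0.048, 0.001], [0.001, -0.0, -1.0]]
contact_force: [0.2, 2.6, -1.2]
width: 0.999
t 3.63 tcp [0.5818 0.2092 0.0167] feeder [0.004  0.2397] yang -0.048 F [ 0.22  2.62 -1.19] w 1.0 q [-0.75  0.48  0.42  1.77 -0.24  0.94 -0.28]
```

```bash
python3 -m crank '[[[-0.06,0,0],0],[[-0.12,0,0],0],[[-0.18,0,0],0],[[-0.18,0,0],0]]'; python3 -c "
from h import *
st()"
```

```text
time_s: 3.97
tcp_pos: [0.5814, 0.2088, 0.0174]
tcp_rot: [[0.044, 0.999, 0.001], [0.999, -0.044, 0.006], [0.006, 0.0, -1.0]]
contact_force: [-0.6, 15.9, -0.6]
width: 0.998
t 3.97 tcp [0.5814 0.2088 0.0174] feeder [0.0036 0.2392] yang -0.044 F [-0.55 15.92 -0.6 ] w 1.0 q [-0.75  0.48  0.42  1.77 -0.24  0.94 -0.27]
```

The pan is up against the bumpers: the force rose to 16 N with no motion. Backing off to the left, raising, and closing the fingers.

```bash
python3 -m crank '[[[0.5,0,0],0],[[1.3,0,0],0],[[1.3,0,-1],0],[[1.3,0,-2],0],[[1.3,0,-3.2],0],[[1.3,0,-4.4],0],[[1.3,0,-5.6],0],[[1.3,0,-6.8],0]]' -1 20;  python3 -m crank '[[[0,0,-1],0],[[0,0,-1],0]]'; python3 - <<'E'
from h import *
from bench import capture
st()
im=capture("top")[:,:,::-1]; c=im[150:330,130:370]
cv2.imwrite(f"pics/top3.png",cv2.resize(c,None,fx=3.3,fy=3.3,interpolation=cv2.INTER_CUBIC))
print(wf([.5147,.0256]),wf([.5094,-.0823]),wf([.5242,-.0647]))
p=fw(-.058,.062);go([p[0],p[1],.235],TH)
E
```

```text
time_s: 4.63
tcp_pos: [0.5836, 0.2415, 0.2226]
tcp_rot: [[0.049, 0.999, 0.0], [0.999, -0.049, -0.001], [-0.001, 0.0, -1.0]]
contact_force: [1.1, 0.4, -0.2]
width: 0.48
time_s: 4.8
tcp_pos: [0.5864, 0.2424, 0.2579]
tcp_rot: [[0.049, 0.999, 0.009], [0.999, -0.049, 0.004], [0.004, 0.008, -1.0]]
contact_force: [0.6, -0.2, -0.4]
width: 0.328
t 4.8 tcp [0.5864 0.2424 0.2579] feeder [0.0071 0.273 ] yang -0.049 F [ 0.63 -0.16 -0.41] w 0.33 q [-0.84  0.29  0.48  1.48 -0.14  1.39 -0.4 ]
[-0.05474821  0.05319101] [-0.05518898 -0.05483818] [-0.0411957  -0.03659022]
shift [-7.03 -2.12  0.62] spin -0.004
```

View pics/top3.png

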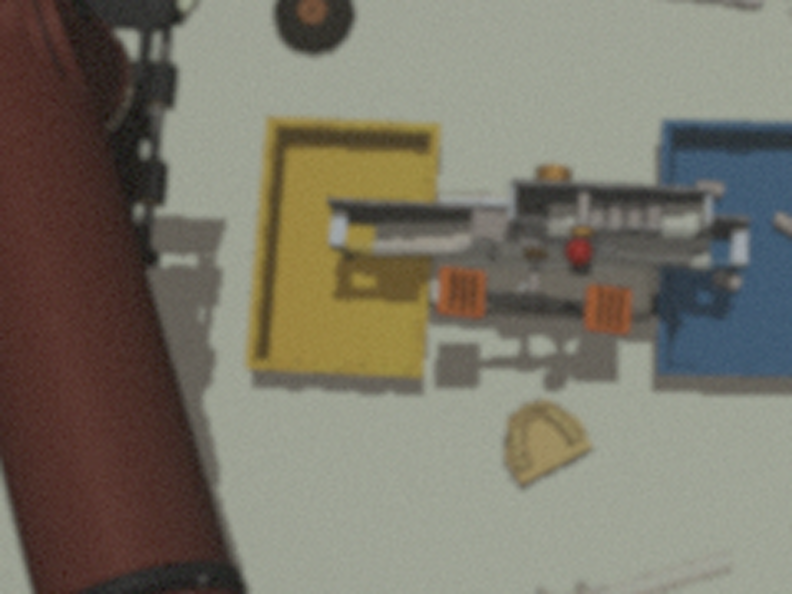

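The yellow pan is flush and square, its right edge at about (438,125) to (424,376), with the chute mouth over its middle. Now to above the left pad.

```bash
python3 -m crank '[[[-1,-0.3,0],0],[[-2.2,-0.7,0],0],[[-3.4,-1.1,0],0],[[-4.6,-1.5,0],0],[[-5.8,-1.8,0.2],0],[[-7.0,-2.12,0.4],0],[[-7.0,-2.12,0.6],0],[[-7.0,-2.12,0.6],0]]' ;  python3 -m crank '[[[0,0,0],0],[[0,0,0],0],[[0,0,0],0]]'; python3 - <<'E'
from h import *
from bench import capture
st()
p=fw(-.058,.062);go([p[0],p[1],.175],TH)
for n in("side","top"):
    im=capture(n)[:,:,::-1]; c=im[130:310,250:490] if n=="side" else im[150:330,130:370]
    cv2.imwrite(f"pics/{n}4.png",cv2.resize(c,None,fx=3.3,fy=3.3,interpolation=cv2.INTER_CUBIC))
E
```

```text
time_s: 5.52
tcp_pos: [0.5087, 0.0331, 0.2311]
tcp_rot: [[0.052, 0.999, -0.002], [0.999, -0.052, -0.0], [-0.001, -0.002, -1.0]]
contact_force: [-0.3, -0.1, -0.5]
width: 0.007
time_s: 5.77
tcp_pos: [0.5103, 0.0368, 0.2326]
tcp_rot: [[0.046, 0.999, -0.0], [0.999, -0.046, -0.001], [-0.001, -0.0, -1.0]]
contact_force: [-0.1, -0.4, 0.5]
width: -0.001
t 5.77 tcp [0.5103 0.0368 0.2326] feeder [-0.0596  0.0642] yang -0.046 F [-0.12 -0.45  0.5 ] w -0.0 q [-0.72  0.03  0.57  1.81 -0.02  1.31 -0.18]
shift [-0.07  0.06  1.92] spin -0.001
```

View pics/side4.png

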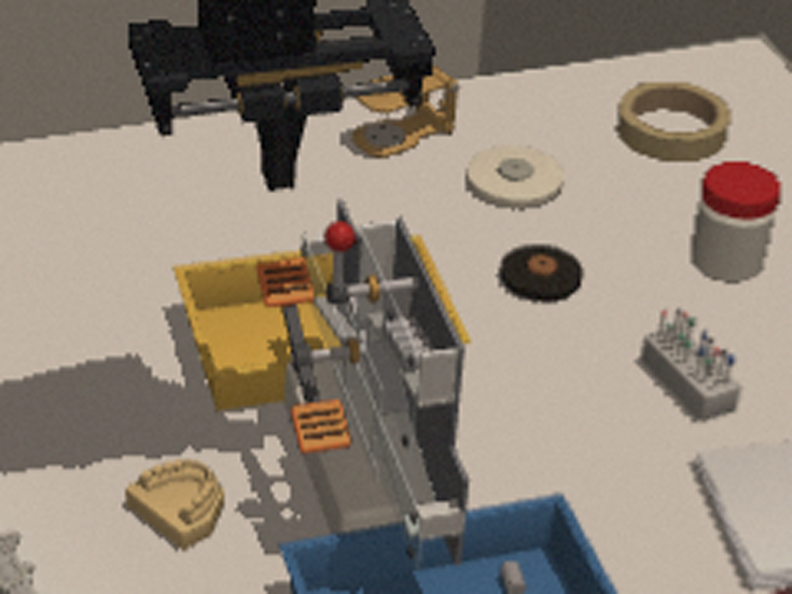

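```bash
python3 -m crank '[[[0,0,0.7],0],[[0,0,1.4],0],[[0,0,1.9],0],[[0,0,2.2],0],[[0,0,2.5],0],[[0,0,2.8],0],[[0,0,3.0],0],[[0,0,3.0],0]]'; python3 -c "
from h import *
st()"
```

```text
time_s: 6.53
tcp_pos: [0.5096, 0.0356, 0.1417]
tcp_rot: [[0.048, 0.999, -0.001], [0.999, -0.048, -0.001], [-0.001, -0.001, -1.0]]
contact_force: [0.6, 0.2, 0.2]
width: 0.005
t 6.53 tcp [0.5096 0.0356 0.1417] feeder [-0.0603  0.0629] yang -0.048 F [0.6  0.21 0.18] w 0.01 q [-0.7   0.11  0.58  1.93 -0.07  1.12 -0.14]
```

```bash
python3 -m crank '[[[0,0,0.25],0],[[0,0,0.5],0],[[0,0,0.7],0],[[0,0,0.85],0],[[0,0,0.95],0],[[0,0,0.95],0]]'; python3 - <<'E'
from h import *
from bench import capture
st()
for n in("side","top"):
    im=capture(n)[:,:,::-1]; c=im[130:310,250:490] if n=="side" else im[150:330,130:370]
    cv2.imwrite(f"pics/{n}5.png",cv2.resize(c,None,fx=3.3,fy=3.3,interpolation=cv2.INTER_CUBIC))
E
```

```text
time_s: 7.03
tcp_pos: [0.5107, 0.0364, 0.1149]
tcp_rot: [[0.048, 0.999, 0.001], [0.999, -0.048, 0.001], [0.001, 0.001, -1.0]]
contact_force: [-2.8, 2.7, 6.8]
width: 0.004
t 7.03 tcp [0.5107 0.0364 0.1149] feeder [-0.0592  0.0638] yang -0.048 F [-2.81  2.75  6.81] w 0.0 q [-0.69  0.15  0.58  1.96 -0.09  1.06 -0.12]
```

View pics/side5.png

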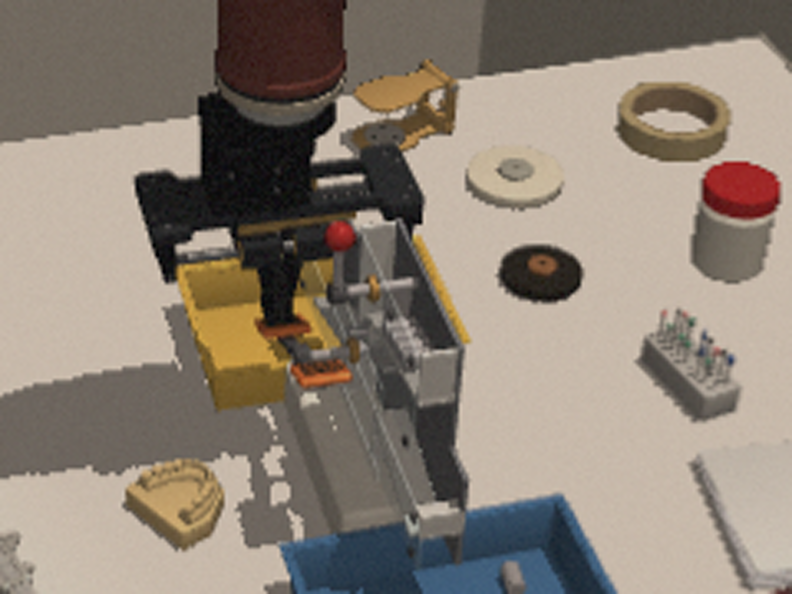

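The gate has rocked over: left pad down at (283,327), right pad up at (321,372), and 7 N reads against the end stop. Lifting off.

```bash
python3 -m crank '[[[0,0,-0.5],0],[[0,0,-1.5],0],[[0,0,-2.7],0],[[0,0,-3.9],0],[[0,0,-5.1],0],[[0,0,-6],0],[[0,0,-6.3],0],[[0,0,-6.3],0]]'; python3 - <<'E'
from h import *
from bench import capture
st()
p=fw(-.043,.0);go([p[0],p[1],.290],TH);go([p[0],p[1],.237],TH)
S={n:capture(n)[:,:,::-1] for n in("side","top")}
for n in S:
    im=S[n]; c=im[170:270,290:430] if n=="side" else im[180:280,200:340]
    cv2.imwrite(f"pics/{n}6.png",cv2.resize(c,None,fx=5,fy=5,interpolation=cv2.INTER_CUBIC))
E
```

```text
time_s: 7.8
tcp_pos: [0.5112, 0.0357, 0.3055]
tcp_rot: [[0.048, 0.999, 0.004], [0.999, -0.048, 0.001], [0.002, 0.004, -1.0]]
contact_force: [-0.1, -0.3, -0.2]
width: 0.005
t 7.8 tcp [0.5112 0.0357 0.3055] feeder [-0.0587  0.0631] yang -0.048 F [-0.14 -0.29 -0.23] w 0.0 q [-0.73 -0.01  0.57  1.69  0.    1.45 -0.2 ]
shift [-2.1   0.53  0.51] spin -0.003
shift [-2.11  0.52  2.28] spin -0.003
```

View pics/side6.png

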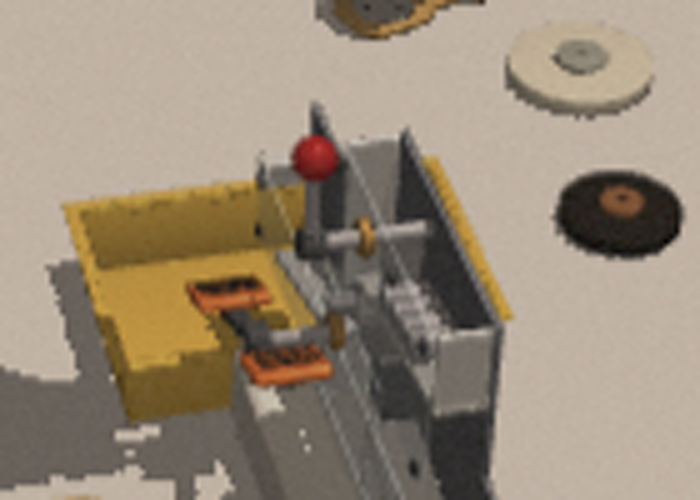

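View pics/top6.png

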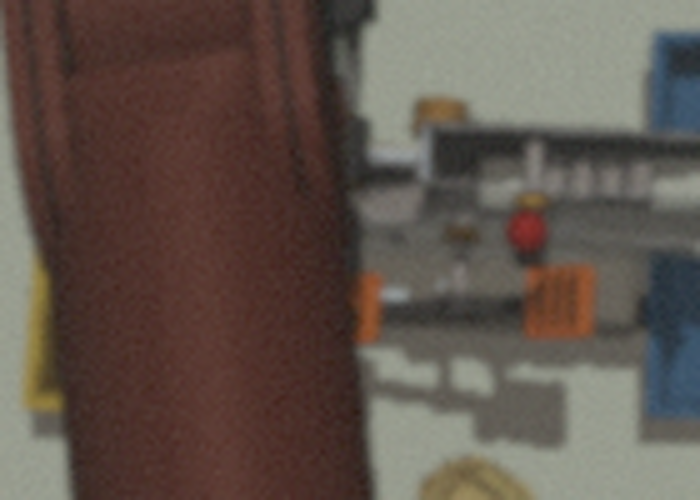

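```bash
python3 - <<'E'
from h import *
p,e=tri((311.8,240.4),(347.6,242.4)); print(p,e,wf(p))
p,e=tri((305.6,226),(353.2,201.6)); print(p,e,wf(p))
q=fw(-.055,.056); print(proj("side",[q[0],q[1],.113]))
E
python3 -m crank '[[[-0.7,0.2,0],0],[[-1.4,0.4,0],0],[[-2.1,0.5,0],0],[[-2.1,0.5,0.5],0],[[-2.1,0.5,1.2],0],[[-2.1,0.5,1.9],0],[[-2.1,0.5,2.28],0],[[-2.1,0.5,2.28],0]]'; python3 -c "
from h import *
st();p=fw(-.043,-.062);go([p[0],p[1],.237],TH)"
```

```text
[ 0.51007596 -0.0770332   0.15306676] 0.005208589330825816 [-0.05475064 -0.0495463 ]
[ 0.52369126 -0.06543738  0.25358482] 0.0035604596498959064 [-0.04167075 -0.03734974]
[335.14564051 227.84364525]
time_s: 8.57
tcp_pos: [0.5198, -0.0281, 0.231]
tcp_rot: [[0.048, 0.999, -0.006], [0.999, -0.048, -0.001], [-0.002, -0.006, -1.0]]
contact_force: [-0.5, -0.8, 0.4]
width: 0.002
t 8.57 tcp [ 0.5198 -0.0281  0.231 ] feeder [-0.0473 -0.0002] yang -0.048 F [-0.48 -0.78  0.37] w 0.0 q [-0.65  0.06  0.65  1.79 -0.04  1.31 -0.04]
shift [-2.06  0.15 -0.2 ] spin -0.003
```

```bash
python3 -m crank '[[[-0.3,0.1,-0.15],0],[[-0.55,0.14,-0.2],0],[[-0.8,0.15,-0.2],0],[[-1.05,0.15,-0.2],0],[[-1.3,0.15,-0.2],0],[[-1.55,0.15,-0.2],0],[[-1.8,0.15,-0.2],0],[[-2.0,0.15,-0.2],0]]'; python3 -m crank '[[[0,0,0],0],[[-0.05,0,0],0],[[-0.05,0,0],0]]'; python3 - <<'E'
from h import *
from bench import capture
st()
S={n:capture(n)[:,:,::-1] for n in("side","top")}
for n in S:
    im=S[n]; c=im[170:270,290:430] if n=="side" else im[180:280,200:340]
    cv2.imwrite(f"pics/{n}7.png",cv2.resize(c,None,fx=5,fy=5,interpolation=cv2.INTER_CUBIC))
E
```

```text
time_s: 9.23
tcp_pos: [0.5235, -0.0893, 0.241]
tcp_rot: [[0.049, 0.999, 0.0], [0.999, -0.049, -0.0], [-0.0, 0.0, -1.0]]
contact_force: [0.4, 0.6, 0.9]
width: 0.006
time_s: 9.48
tcp_pos: [0.5236, -0.0898, 0.2408]
tcp_rot: [[0.048, 0.999, 0.0], [0.999, -0.048, -0.0], [-0.0, 0.0, -1.0]]
contact_force: [-0.2, 0.5, 0.7]
width: 0.003
t 9.48 tcp [ 0.5236 -0.0898  0.2408] feeder [-0.0407 -0.0616] yang -0.048 F [-0.18  0.52  0.67] w 0.0 q [-0.57  0.08  0.71  1.76 -0.05  1.33  0.09]
```

View pics/side7.png

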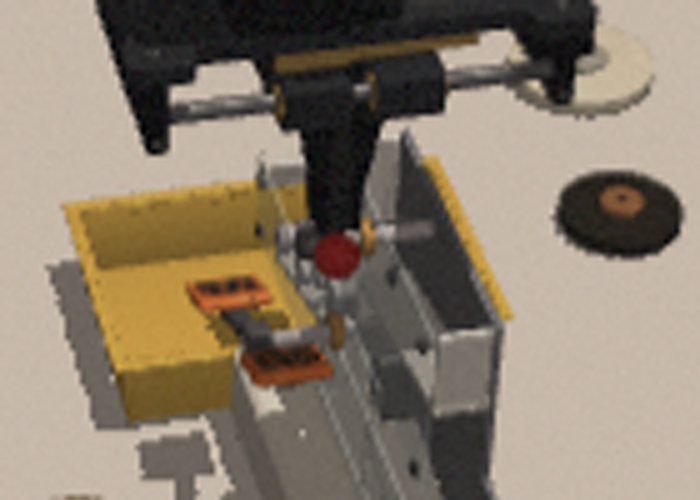

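The ingots have left the lane. I'll make sure the lever is at its end stop.

```bash
python3 - <<'E'
from h import *
for a in (.8,.9,1.0,1.05):
    q=fw(-.042,-.038-.046*np.sin(a)); print(a,proj("side",[q[0],q[1],.208+.046*np.cos(a)]))
E
python3 -m crank '[[[-0.05,0,0.1],0],[[-0.1,0,0.2],0],[[-0.15,0,0.2],0],[[-0.15,0,0.2],0]]'; python3 - <<'E'
from h import *
from bench import capture
st()
S={n:capture(n)[:,:,::-1] for n in("side",)}
for n in S:
    im=S[n]; c=im[170:270,290:430] if n=="side" else im[180:280,200:340]
    cv2.imwrite(f"pics/{n}8.png",cv2.resize(c,None,fx=5,fy=5,interpolation=cv2.INTER_CUBIC))
E
```

```text
0.8 [356.01454306 216.29410644]
0.9 [356.31950035 218.46980419]
1.0 [356.5752745  220.65076065]
1.05 [356.68382417 221.73566128]
time_s: 9.92
tcp_pos: [0.525, -0.0901, 0.237]
tcp_rot: [[0.044, 0.999, 0.004], [0.999, -0.044, 0.005], [0.006, 0.003, -1.0]]
contact_force: [-3.7, 13.3, 18.9]
width: 0.006
t 9.92 tcp [ 0.525  -0.0901  0.237 ] feeder [-0.0392 -0.062 ] yang -0.044 F [-3.71 13.28 18.92] w 0.01 q [-0.57  0.08  0.71  1.76 -0.06  1.32  0.11]
```

View pics/side8.png

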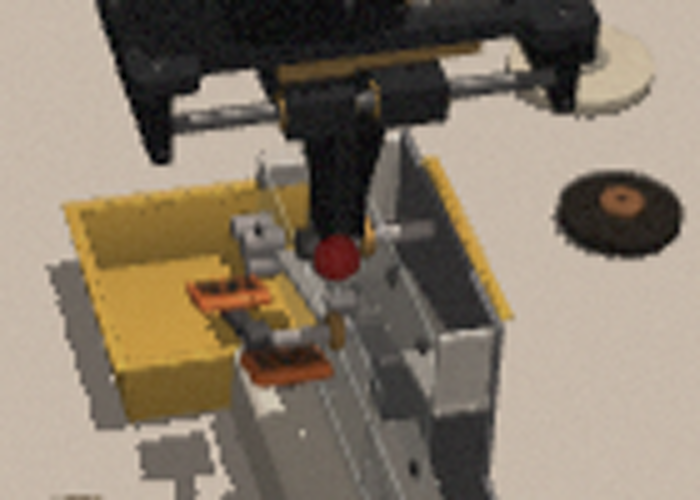

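The lever is at its stop (23 N), and the ingots are rolling down the left chute. Releasing up and left.

```bash
python3 -m crank '[[[0.2,0,-0.3],0],[[0.5,0,-1],0],[[0.5,0,-2],0],[[0.5,0,-3],0],[[0.5,0,-3.5],0],[[-0.8,-1,-3.5],0],[[-2,-2,-3.5],0],[[-3,-3,-3.5],0]]'; python3 -m crank '[[[-1,-1,0],0],[[-2,-1.5,0],0],[[-3,-1.5,0],0],[[-4,-1.5,0],0],[[-5,-1.5,0],0],[[-5,-1.5,0],0],[[-5,-1.5,0],0],[[-5,-1.5,0],0]]'; python3 - <<'E'
from h import *
from bench import capture
st()
S={n:capture(n)[:,:,::-1] for n in("side","top")}
for n in S:
    im=S[n]; c=im[130:310,250:490] if n=="side" else im[150:330,130:370]
    cv2.imwrite(f"pics/{n}9.png",cv2.resize(c,None,fx=3.3,fy=3.3,interpolation=cv2.INTER_CUBIC))
    cv2.imwrite(f"pics/{n}9f.png",im)
E
```

```text
time_s: 10.63
tcp_pos: [0.4381, -0.1717, 0.3397]
tcp_rot: [[0.047, 0.999, -0.0], [0.999, -0.047, -0.002], [-0.002, -0.0, -1.0]]
contact_force: [0.5, -0.2, 0.4]
width: 0.005
time_s: 11.3
tcp_pos: [0.3869, -0.3175, 0.3396]
tcp_rot: [[0.048, 0.999, -0.001], [0.999, -0.048, 0.0], [0.0, -0.001, -1.0]]
contact_force: [0.3, -0.2, -1.0]
width: 0.009
t 11.3 tcp [ 0.3869 -0.3175  0.3396] feeder [-0.167  -0.2953] yang -0.048 F [ 0.27 -0.23 -1.  ] w 0.01 q [-0.47 -0.1   1.01  1.66  0.09  1.54  0.49]
```

View pics/side9.png

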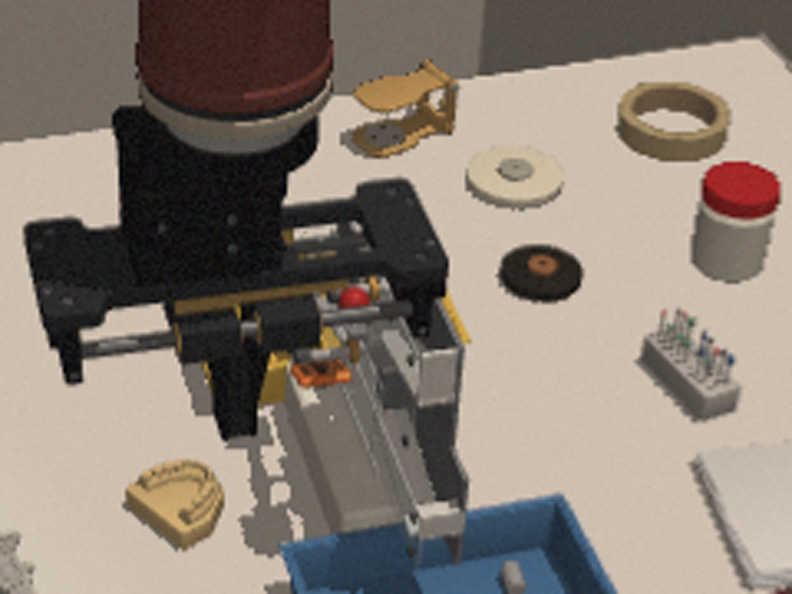

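View pics/top9.png

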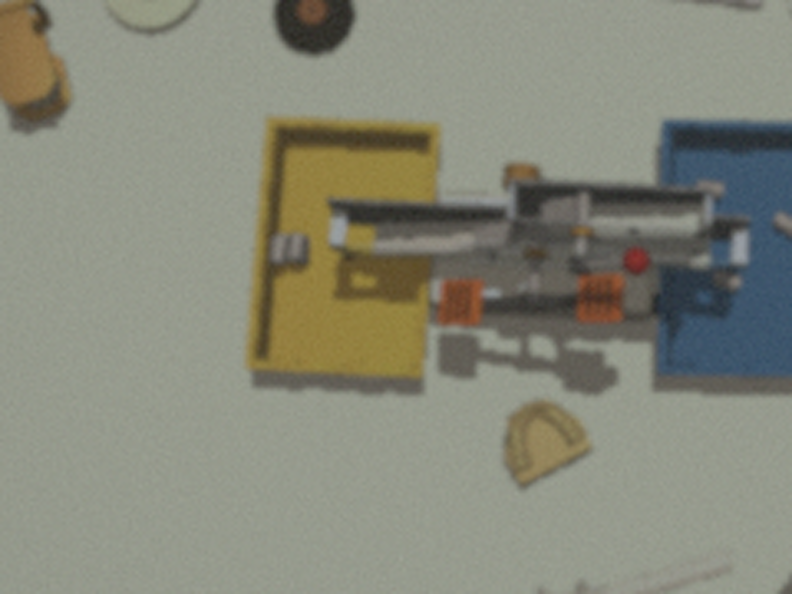

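Top view: two ingots in the yellow pan near (290,250), with the rest of the pan partly hidden by the chute. I went right instead of left, so the arm blocks the side camera. Clearing it and looking again.

```bash
python3 -m crank '[[[1.2,1,0],0],[[2.5,2,0],0],[[3.8,2.2,0],0],[[5.1,2.2,0],0],[[6.4,2.2,0],0],[[7.7,2.2,0],0],[[9,2.2,0],0],[[10.3,2.2,0],0]]'; python3 -m crank '[[[1.3,0,0],0],[[2.6,0,0],0],[[3.9,0,0],0],[[5.2,0,0],0],[[6.5,0,0],0],[[7.8,0,0],0],[[9.1,0,0],0],[[10.4,0,0],0]]';python3 -m crank '[[[1.3,-1,0],0],[[2.6,-1.5,0],0],[[3.9,-2.0,0],0],[[4,-2.5,0],0],[[4,-2.5,0],0],[[4,-2.5,0],0],[[4,-2.5,0],0]]'; python3 - <<'E'
from h import *
from bench import capture
st()
S={n:capture(n)[:,:,::-1] for n in("side","top")}
for n in S:
    im=S[n]; c=im[170:310,280:460] if n=="side" else im[180:300,180:340]
    cv2.imwrite(f"pics/{n}10.png",cv2.resize(c,None,fx=4.2,fy=4.2,interpolation=cv2.INTER_CUBIC))
    cv2.imwrite(f"pics/{n}10f.png",im)
E
```

```text
time_s: 12.07
tcp_pos: [0.4667, -0.0094, 0.3401]
tcp_rot: [[0.045, 0.999, 0.001], [0.999, -0.045, 0.001], [0.001, 0.001, -1.0]]
contact_force: [0.6, -0.6, -0.4]
width: 0.005
time_s: 12.73
tcp_pos: [0.4811, 0.3019, 0.3398]
tcp_rot: [[0.046, 0.999, -0.0], [0.999, -0.046, 0.0], [0.0, -0.0, -1.0]]
contact_force: [0.8, 0.3, 0.6]
width: 0.012
time_s: 13.32
tcp_pos: [0.4133, 0.4219, 0.3399]
tcp_rot: [[0.048, 0.999, 0.0], [0.999, -0.048, -0.0], [-0.0, 0.0, -1.0]]
contact_force: [-0.3, -0.3, -0.1]
width: 0.004
t 13.32 tcp [0.4133 0.4219 0.3399] feeder [-0.1739  0.4445] yang -0.048 F [-0.32 -0.3  -0.11] w 0.0 q [-1.1   0.18  0.27  1.43 -0.05  1.54 -0.88]
```

View pics/side10.png

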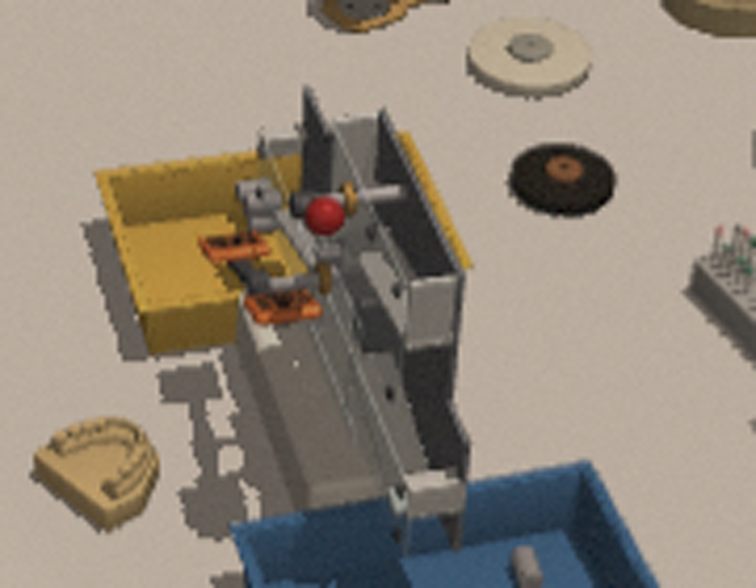

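View pics/top10.png

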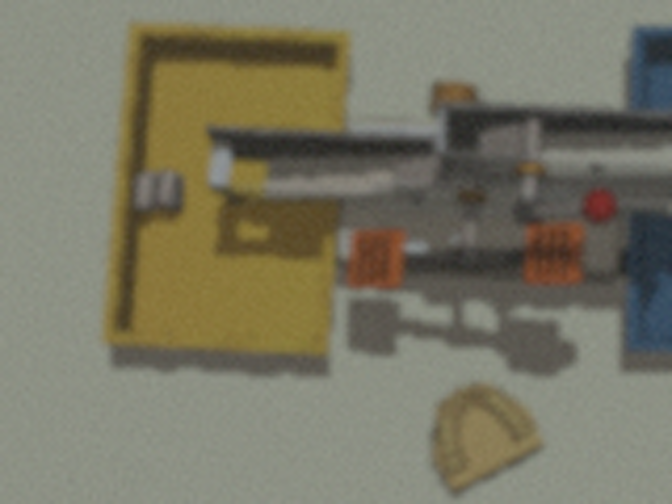

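View pics/top10f.png

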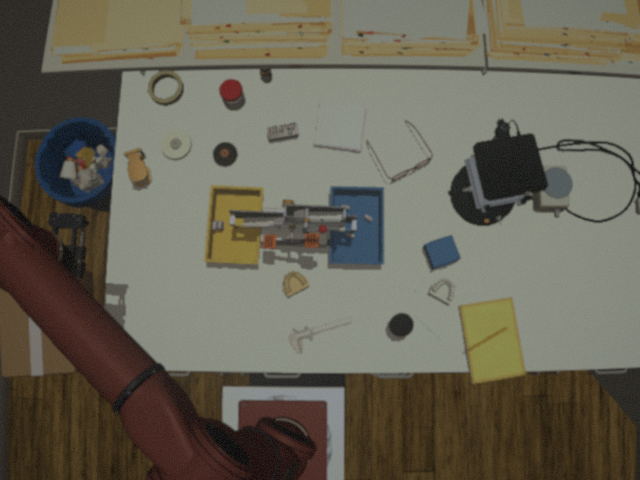

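```bash
python3 - <<'E'
from h import *
for u in((213.5,225),(217.6,225.2),(221,225)):
  for z in(.010,.024):
    p=atz("top",u,z); print(u,z,p.round(4),wf(p).round(4),((proj("side",p)-[325,195])*14).round(0))
a=cv2.imread("pics/side10f.png")[195:237,325:375]; cv2.imwrite("pics/z1.png",cv2.resize(a,None,fx=14,fy=14,interpolation=cv2.INTER_CUBIC))
a=cv2.imread("pics/top10f.png")[205:245,205:285]; cv2.imwrite("pics/z2.png",cv2.resize(a,None,fx=10,fy=10,interpolation=cv2.INTER_CUBIC))
E
```

```text
(213.5, 225) 0.01 [0.5761 0.1933 0.01  ] [-0.0009  0.2235] [208. 316.]
(213.5, 225) 0.024 [0.5731 0.1907 0.024 ] [-0.0038  0.2207] [198. 269.]
(217.6, 225.2) 0.01 [0.5756 0.1821 0.01  ] [-0.001   0.2123] [221. 350.]
(217.6, 225.2) 0.024 [0.5726 0.1795 0.024 ] [-0.0038  0.2096] [212. 303.]
(221, 225) 0.01 [0.5761 0.1729 0.01  ] [-0.      0.2031] [237. 378.]
(221, 225) 0.024 [0.5731 0.1703 0.024 ] [-0.0029  0.2004] [228. 331.]
```

View pics/z1.png

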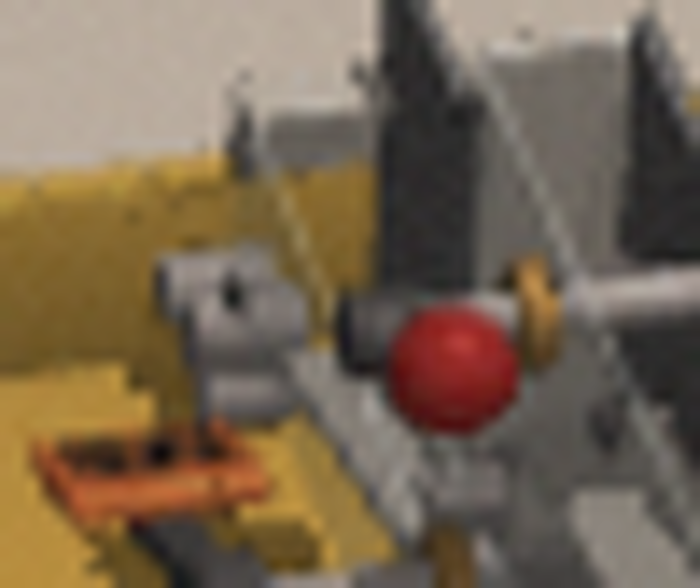

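View pics/z2.png

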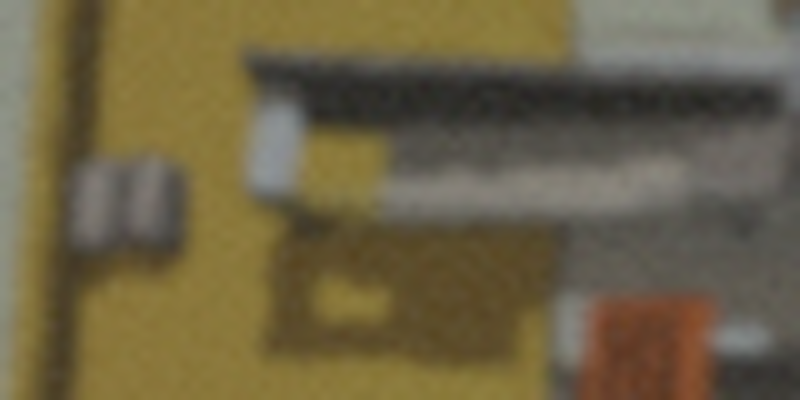

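```bash
python3 - <<'E'
from h import *
for n,u in dict(A=(215,275),B=(250,318),C=(250,390),Bot=(250,418)).items():
    uv=(325+u[0]/14,195+u[1]/14); o,d=ray("side",uv)
    t=(.574-o[0])/d[0]
    for z in(.010,.024,.038):
        p=atz("side",uv,z); print(n,z,wf(p).round(4))
E
python3 -m crank '[[[0,0,0],0],[[0,0,0],0],[[0,0,0],0],[[0,0,0],0],[[0,0,0],0],[[0,0,0],0],[[0,0,0],0],[[0,0,0],0]]' >/dev/null
python3 - <<'E'
from h import *
from bench import capture
st()
S={n:[capture(n).astype(float) for _ in range(12)] for n in("side","top")}
A={n:np.mean(S[n],0)[:,:,::-1] for n in S}
cv2.imwrite("pics/y1.png",cv2.resize(np.clip(A["side"][200:232,328:368]*1.3,0,255).astype(np.uint8),None,fx=18,fy=18,interpolation=cv2.INTER_CUBIC))
cv2.imwrite("pics/y2.png",cv2.resize(np.clip(A["top"][210:240,205:265]*1.6,0,255).astype(np.uint8),None,fx=13,fy=13,interpolation=cv2.INTER_CUBIC))
E
```

```text
A 0.01 [0.0035 0.236 ]
A 0.024 [-0.0011  0.2181]
A 0.038 [-0.0057  0.2001]
B 0.01 [0.0069 0.2211]
B 0.024 [0.0023 0.2034]
B 0.038 [-0.0024  0.1857]
C 0.01 [0.0015 0.199 ]
C 0.024 [-0.0031  0.1816]
C 0.038 [-0.0077  0.1642]
Bot 0.01 [-0.0005  0.1905]
Bot 0.024 [-0.0051  0.1732]
Bot 0.038 [-0.0097  0.156 ]
t 14.08 tcp [0.4133 0.4224 0.3398] feeder [-0.1739  0.445 ] yang -0.048 F [-0.37  0.03  0.35] w 0.01 q [-1.1   0.18  0.27  1.43 -0.05  1.54 -0.88]
```

View pics/y1.png

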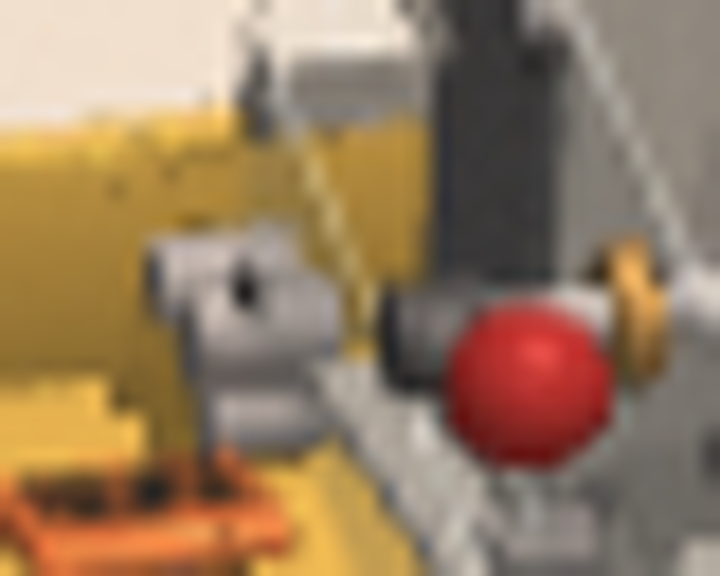

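View pics/y2.png

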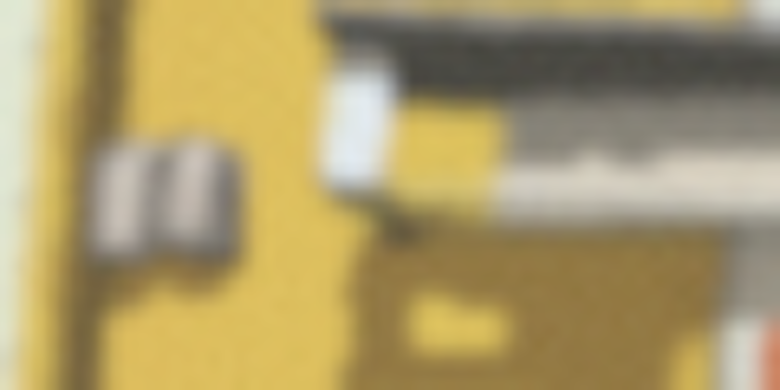

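```bash
python3 - <<'E'
import cv2,numpy as np
for n in("top","side"):
    a,b=[cv2.GaussianBlur(cv2.imread(f"pics/{f}.png"),(5,5),0).astype(int) for f in(n+"0",n+"10f")]
    d=(abs(a-b).max(2)>22).astype(np.uint8)
    k,_,s,c=cv2.connectedComponentsWithStats(d)
    print(n,[tuple(map(int,r)) for r in s[1:] if r[4]>8])
E
python3 -c "
from bench import sign_off
print(sign_off())"
```

```text
top [(176, 184, 85, 89, 3477), (213, 185, 51, 27, 746), (218, 194, 21, 6, 90), (0, 197, 89, 168, 6526), (207, 196, 17, 63, 396), (282, 199, 10, 8, 60), (294, 199, 10, 7, 54), (294, 209, 11, 7, 39), (273, 213, 10, 5, 44), (310, 215, 21, 7, 110), (297, 217, 7, 4, 22), (301, 221, 9, 10, 58), (319, 226, 7, 7, 42), (263, 231, 13, 5, 34), (14, 233, 3, 5, 10), (304, 233, 14, 10, 71), (80, 234, 3, 11, 26), (273, 236, 9, 5, 32), (30, 243, 3, 5, 12), (304, 243, 3, 4, 11), (309, 243, 13, 8, 38), (265, 246, 5, 2, 9), (10, 250, 5, 15, 49), (263, 250, 11, 4, 33), (305, 252, 13, 9, 71), (261, 260, 18, 8, 72), (294, 263, 6, 6, 28), (302, 265, 13, 5, 51), (101, 283, 84, 137, 3631), (75, 321, 22, 48, 520), (0, 351, 41, 44, 1059), (83, 373, 15, 15, 58), (120, 372, 8, 11, 56), (37, 385, 85, 85, 1954), (187, 403, 44, 28, 478), (131, 404, 3, 5, 14), (129, 412, 3, 10, 22), (261, 417, 15, 5, 49), (125, 423, 105, 57, 2200), (250, 422, 7, 4, 21), (261, 424, 12, 7, 41), (241, 427, 7, 5, 28), (301, 429, 10, 8, 37), (255, 430, 21, 10, 66), (292, 436, 15, 6, 54), (308, 441, 8, 18, 85), (91, 445, 4, 13, 29), (234,
[... 363 characters left out ...]
 (61, 164, 4, 9, 16), (186, 171, 81, 39, 1219), (295, 189, 81, 79, 3353), (132, 194, 15, 58, 302), (52, 196, 7, 36, 109), (111, 199, 14, 54, 452), (124, 198, 7, 4, 19), (376, 201, 17, 34, 147), (96, 203, 4, 8, 18), (39, 205, 17, 60, 276), (98, 208, 5, 8, 9), (61, 210, 32, 16, 148), (353, 216, 13, 13, 90), (370, 219, 4, 5, 17), (107, 221, 3, 12, 23), (367, 226, 14, 12, 78), (355, 230, 6, 4, 11), (365, 230, 12, 13, 60), (365, 244, 8, 9, 56), (313, 258, 17, 16, 92), (93, 267, 11, 2, 19), (54, 275, 18, 20, 239), (321, 281, 7, 5, 29), (322, 287, 8, 12, 64), (338, 286, 5, 9, 32), (62, 296, 5, 5, 12), (107, 304, 15, 5, 35), (51, 306, 27, 26, 190)]
the job is handed in; nothing more can be done
None
```

The job is done and handed in at about 15 s of the 54 s allowed. All four ingots have left the feed lane, but I could only see three of them in the yellow pan.

**What I did**
- **Pan:** I slid the yellow pan against the feeder bumpers with the two open fingers. The force rose to about 16 N with no further motion, and the pan sat square with the chute mouth over its middle.
- **Gate:** With the fingers shut, I pressed the left pad down to its stop, reading about 7 N.
- **Lever:** I pushed the red knob right to its stop, reading about 23 N, then drew the arm clear.

**Last checks**
- **Gate:** It is fully over to the left. The left pad is where it should be when fully down, and the right pad measured 153 mm up.
- **Lever:** It is at about 1.03 to 1.05 rad.
- **Ingots:** I saw no ingot left in the lane, gate or chute. They lie stacked against the pan's left wall. The top view shows only two, and the side view adds one on the floor beneath. The fourth is hidden, and I infer it because something must hold up the upper layer.
- **Bystanders:** Comparing the first and last pictures, I found no change at the blue pan, its ingots, the casts, the jar or the retainer box. Only shadows changed near the stone cast.

**What went wrong:** After releasing the lever I first moved the arm right instead of left, high over the bench. It touched nothing.

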